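Load a batten into the drilling jig under its hold-down leaf

TASK

Load the white batten lying in the channel of the drilling jig: with your fingertips press it down hard against its spring-loaded lift pins, and keep pressing while you slide it under the steel leaf spring until its front end is fully home against the end stop, lying flat on the bed; then take your hand away. Do not pick the batten up, and leave the glue bottle, the screwdriver and the spare batten where they are.

Things in the scene. Friction and masses are not known exactly. Their poses are not given: they have to be found in the camera images.
- jig: Drilling jig fixed to the bench: plywood base 400 x 116 x 22 mm; slick dark phenolic-faced bed (top 22 mm above the bench) between two wooden guide strips 9 mm high, inner faces 48 mm apart; aluminium end stop, leaf spring, lift pins. Origin on the bench surface, on the channel's centre line; x along the channel in the feed direction (to the end stop), z up. The end stop's face is at x = +155 mm.
- stop_face (a point): Middle of the lower edge of the end stop's face, at bed height: the batten's front end belongs here. Axes as the jig's. Stop and bush plate are 88 mm wide and reach 30 mm above the bed (bushes 34 mm). The plate overhangs the last 23 mm before the face, 17 mm above the bed, so the batten's front end finishes hidden beneath it.
- front_pins (a point): Point midway between the tips of the front pair of lift pins: spring plungers with round steel noses 8 mm wide, at x = -34 mm, y = +-13 mm in the jig, standing 7 mm above the bed. The pair yields at 1.6 N and takes 3 N to push flush. When the batten is home its rear end is just past them and they spring up behind it.
- rear_pins (a point): The same for the rear pair, at x = -110 mm in the jig. The batten rests on both pairs at the start. (Point fixed to the jig, at the tips of the raised pins.)
- leaf_lip (a point): Underside of the turned-up front lip of the spring-steel leaf (22 mm wide, 2 mm thick), on the centre line, x = 60 mm in the jig, 14.5 mm above the bed (lip's top 17 mm). Point fixed to the jig. A batten left up on the pins butts against the lip's edge and cannot enter; pressed flat on the bed it goes under.
- leaf_knee (a point): Lowest point of the free leaf, x = 85 mm in the jig, 8 mm above the bed; point fixed to the jig. From here the leaf slopes up to its clamp on the bush plate (x = 131 mm, 21 mm above the bed). The batten lifts the knee by 4 mm; it then presses down with about 4.5 N.
- leaf (a joint): Bending of the leaf spring, rad: 0 free, about 0.08 with the batten under it, growing as it lifts.
- batten_mid (a point): Centre (half-way up) of the batten to be loaded: white painted wooden bar 180 x 45 x 12 mm, about 60 g, lengthwise in the channel on the lift pins: underside 7 mm, top 19 mm above the bed. x along it to the end stop, z up. Front end 10 to 30 mm short of the leaf's lip. Bed, pins, leaf are slick (friction about 0.17); fingertips grip its sanded primer far better.
- batten: The same batten, origin at the centre of its underside. Fingers pressing with 10 to 20 N about 60 mm ahead of its rear end (30 mm behind its centre) push down both pairs of pins and stay about 25 mm clear of the leaf's lip all the way home. Pressed further forward, they meet the leaf before the batten is home.
- front_end (a point): Middle of the lower edge of the batten's front end, 90 mm ahead of its centre.
- rear_end (a point): Middle of the lower edge of the batten's rear end (the end with two small drilled holes), 90 mm behind its centre.
- glue_bottle: White glue bottle with a red nozzle, 56 mm in diameter, 180 mm high, standing on the bench past the end-stop end of the jig; not to be disturbed. Origin at the centre of its underside.
- screwdriver: Screwdriver with an orange handle, 200 mm long, 26 mm thick, lying on the bench on the side of the jig away from the robot; not to be disturbed. Origin at the middle of its length on the bench, x towards its tip.
- spare_batten: A second white batten, 180 x 45 x 12 mm, lying on the bench beside the jig on the robot's side; not to be disturbed. Origin at the centre of its underside.

How it is judged:
On the way:
1. under the fingertips' pressure the batten's front end, held down, slides in under the leaf spring (x of front_end in the frame of jig between 0.068 and 0.145 m and z of front_end in the frame of jig below 0.0255 m and contact force between the fingers and batten above 4 N), for 0.1 s.
At the end, for the whole second after the job is handed in: The batten's front end is within 3 mm of the end stop's face and both its ends lie within 2.5 mm of the bed, the leaf spring is bent over it by more than 0.05 rad, it lies in the channel (centred within 4 mm) and is at rest, released (x of front_end in the frame of jig above 0.152 m and z of each of front_end, rear_end in the frame of jig below 0.0245 m and value of joint leaf above 0.05 rad and y of batten_mid in the frame of stop_face between -0.004 and 0.004 m and horizontal distance between front_end and stop_face below 0.006 m and linear speed of batten below 0.01 m/s); the robot touches nothing.
It fails at once if the batten is picked up (its centre rises more than 10 mm above where it lay on the pins) (z of batten_mid in the frame of jig above 0.045 m).
It fails at once if the glue bottle is moved by more than 25 mm (distance of glue_bottle from where it was at the start of the episode above 0.025 m).
It fails at once if the screwdriver is moved by more than 25 mm (distance of screwdriver from where it was at the start of the episode above 0.025 m).
It fails at once if the spare batten is moved by more than 25 mm (distance of spare_batten from where it was at the start of the episode above 0.025 m).
It also fails if it takes over 48 s, if anything falls off the work surface, if the arm or the gripper's body presses on something with over 40 N, if the wrist force passes 120 N, or if a joint passes its speed limit or range.

ROBOT

A 7-joint arm with a two-finger parallel gripper is mounted at the origin on the work surface. World frame = base frame: x ahead of the robot, y to its left, z up, the work surface at z = 0. Lengths are in m, angles in rad, forces in N, time in s.
With the tool pointing down it reaches from about 0.35 to 0.9 m from the base axis. Payload 7.2 kg.
Tool frame: the origin (TCP) lies midway between the tips of the shut fingers; the grasp point (between the pads) lies 19 mm behind it (r.grip_point_offset is the distance from the TCP to the grasp point, in m); z points along the fingers, y is the line along which they close (so a half turn about z gives the same grasp; the last joint's range is limited). The gripper opens to 85 mm and grips with 20 to 120 N. Pads are 22 mm wide; open, the fingers measure 114 mm over their backs; the gripper's body (76 mm by 85 mm) begins 54 mm behind the grasp point. The pads swing forward as they close: fully open they stand 13 mm farther back than shut.
Start: joints at [1.035, 0.411, -0.013, 1.596, 0.006, 1.134, -0.082], TCP at [0.282, -0.558, 0.231] pointing down, gripper open.
Joint ranges: [-2.95, 2.95], [-0.29, 1.99], [-1.47, 1.44], [0.14, 2.54], [-1.03, 4.17], [0.13, 1.85], [-2.86, 2.86]. Speed limits (rad/s): [2.39, 2.39, 3.01, 3.01, 3.14, 3.14, 3.14].

INTERFACE

Orientations are given as [roll, pitch, yaw] about the fixed x, y, z axes, in that order (R = Rz(yaw) Ry(pitch) Rx(roll)).
In Python, from rig import r, cams gives the robot as it stands.
- The arm moves only by the tool step_arm, never from a script. Its argument "plan" is a list of rows, each a list of 6 numbers: the shift along the tool's x, y, z in mm, then the turn, a rotation vector about the tool's x, y, z in rad. A call has 1 to 5 rows; each row shifts and turns the commanded pose from where the row before left it, along the tool's axes as they then stand; what a row does not reach is not made up. A row lasts 1/10 s, in which the tool goes at most 50 mm and 8.59 degrees, less where a joint would pass 70% of its speed; a pose out of reach is approached as far as the arm can. A call with a gripper value outside its range is refused whole. "grip" is the closure, from 0 (fully open) to 1 (shut), set as the call begins (left out, the last holds). The fingers move at their own pace and stop on an object; "grip_force" is the grip in N (left out, the last holds). Time passes only in rows, so rows that do not move let the fingers close. It gives the time, the measured TCP pose, the force, the opening and the grip force at its end, in the units of the state.
- r.get_state(): the state, without advancing time (a new reading comes with each control period).
- cams.capture(name): name is "side" or "top"; returns a dict with "color" (400x640x3 uint8, red, green, blue), "depth" (400x640 float32, m along the optical axis (not along the pixel's ray), 0 where there is no reading), "camera_matrix" (3x3 intrinsics, pixels), "eye" and "attitude" of the camera in the world. Camera axes: x right, y up, looking along -z (the intrinsics and any distortion apply to the point x, -y, -z); pixel columns grow to the right and rows downward; lengths in m; the calibration is good to about 2 mm. A picture is of the moment at which its call begins.
- r.finish_job(): hands the job in; it is judged then, once.
Trained networks look in a picture, given as the dict that the camera call returned (one of the last four; its "shot" number tells which), for a name from the list of things; names that differ only in an ending like _2 or _b are one class to them, and where a whole thing is asked for, a point or a joint stands for the part that bears it (a point fixed in the world has none). Each returns a list of dicts, best first, with "confidence" (0 to 1); they miss things now and then, are a little off and sometimes report something else, mostly with a low value. They report only what shows in the picture. A call takes as long as a camera call.
- cams.boxes_of(target, picture): "xyz" ([x, y, z] in m, in world coordinates, good to about 4 mm: the middle of the surface that is visible of it).
The state is a dict: "t": time; "joint_positions": joint angles; "joint_velocities": joint speeds; "joint_efforts": joint torques, N m; "position": TCP position; "tool_rot": TCP orientation; "contact_force": force on the tool from outside, world axes, zero at the start; "moment": the same for the moment, N m; "width": opening from 0.0 (shut) to 1.0 (fully open); "grip_force": force on a finger pad.
Only numpy, scipy, OpenCV 4.12 (cv2) and the standard library are available. Lean on these libraries where they do the work, as an engineer would, in place of code of your own. Each camera call takes 0.05 s, during which the arm holds its last target. There are 200 camera calls.

## Working session

There is one attempt and no reset: what is moved stays moved. The work goes in short steps, Python scripts to look and compute and a tool call to move; the robot and the scene stay as the last step left them, time stands still between calls to the robot, and variables do not carry over. Pictures are saved under pics/ and viewed, at most 10 in all, crops included, and the job is handed in when it is done.

Besides the shell and the picture viewer there is one more tool, called after "Emit:" by a JSON object that holds its "method" and its "body", one argument or row to a line. step_arm: Moves the arm, as the interface text tells. Its arguments: {"type":"object","properties":{"plan":{"type":"array"},"grip":{"type":"number"},"grip_force":{"type":"number"}},"required":["plan"]}

```bash
mkdir -p pics
cat > h.py <<'E'
import numpy as np, cv2
from rig import r, cams
def world(p,u,v,d=None):
    K=p["camera_matrix"]; d=p["depth"][v,u] if d is None else d
    c=np.array([(u-K[0,2])/K[0,0]*d,-(v-K[1,2])/K[1,1]*d,-d])
    A=np.array(p["attitude"])
    if A.shape!=(3,3):
        from scipy.spatial.transform import Rotation as R
        A=R.from_euler('xyz',A).as_matrix() if A.size==3 else R.from_quat(A).as_matrix()
    return A@c+np.array(p["eye"])
def save(p,n): cv2.imwrite(f"pics/{n}.png",p["color"][:,:,::-1])
E
python3 - <<'E'
from h import *
for n in ["top","side"]:
    p=cams.capture(n); save(p,n+"0"); print(n,p["eye"],p["attitude"],p["camera_matrix"])
    for t in ["jig","batten","spare_batten","leaf","batten_mid","front_end","rear_end","stop_face","leaf_lip","front_pins","glue_bottle","screwdriver"]:
        try: print(t,[(np.round(b["xyz"],3).tolist(),round(b["confidence"],2)) for b in cams.boxes_of(t,p)[:3]])
        except Exception as e: print(t,e)
s=r.get_state(); print(s)
E
```

```text
top [0.50444242 0.08691199 0.81958483] [ 0.12484123  0.02503603 -1.58134114] [[466.27051934   0.         323.6959651 ]
 [  0.         466.27051934 204.27673388]
 [  0.           0.           1.        ]]
jig [([0.541, 0.086, 0.026], 0.59)]
batten [([0.566, -0.012, 0.043], 0.64)]
spare_batten [([0.437, -0.028, 0.018], 0.58)]
leaf [([0.518, 0.133, 0.033], 0.67)]
batten_mid [([0.566, -0.012, 0.04], 0.81)]
front_end [([0.565, -0.011, 0.042], 0.81)]
rear_end [([0.566, -0.015, 0.038], 0.77), ([0.535, 0.087, 0.031], 0.21)]
stop_face [([0.538, 0.088, 0.029], 0.62)]
leaf_lip []
front_pins [([0.534, 0.083, 0.028], 0.79)]
glue_bottle [([0.541, 0.32, 0.114], 0.7)]
screwdriver [([0.706, 0.028, 0.02], 0.61)]
side [0.53038298 0.6650238  0.46864298] [ 0.9581271   0.00989712 -3.0124154 ] [[385.45828294   0.         312.26062861]
 [  0.         385.45828294 197.74062583]
 [  0.           0.           1.        ]]
jig [([0.519, 0.145, 0.027], 0.6)]
batten [([0.562, 0.008, 0.042], 0.68), ([0.516, 0.149, 0.031], 0.62)]
spare_batten [([0.432, -0.01, 0.014], 0.94)]
leaf [([0.522, 0.126, 0.038], 0.57)]
batt
[... 433 characters left out ...]
03479214,  0.41111115, -0.01266636,  1.59618778,  0.00561007,
        1.13425343, -0.0821872 ]), 'joint_velocities': array([-2.34606547e-04, -8.97905797e-05,  1.42883125e-03, -1.83207271e-03,
        8.05299071e-04,  1.45969404e-03, -8.78337573e-04]), 'joint_efforts': array([-9.48608576e-04, -6.00414634e+01,  6.80547506e-01, -2.99737877e+01,
        1.39487843e-02,  2.08208701e-03,  1.00915850e-04]), 'position': array([ 0.28181259, -0.55788864,  0.23129573]), 'tool_rot': array([3.14151541e+00, 1.61158574e-05, 4.67799671e-01]), 'contact_force': array([0.92153841, 0.04732668, 0.43060338]), 'moment': array([-0.01033377, -0.02707013, -0.02185406]), 'grip_force': 0.0, 'width': 1.0030941619891531}
```

View pics/top0.png

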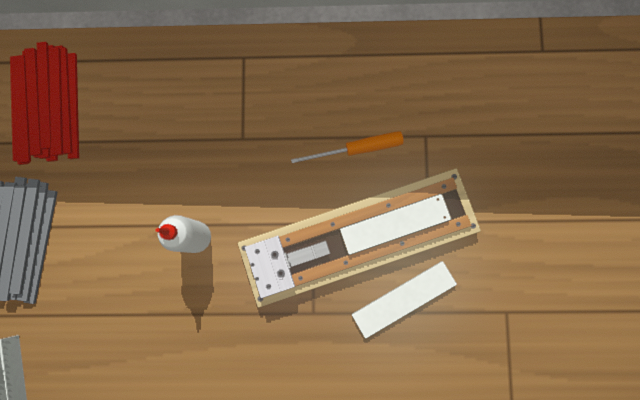

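View pics/side0.png

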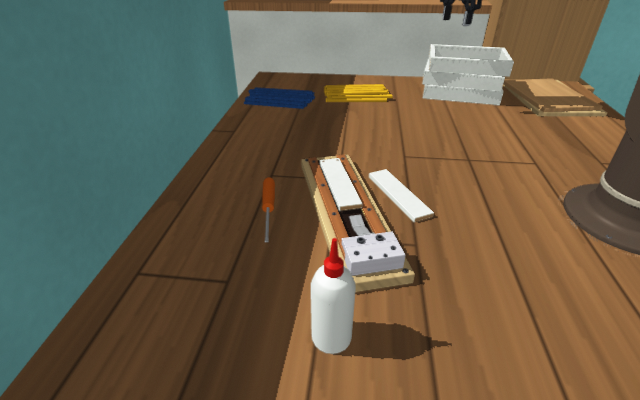

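The top view shows the batten in the channel, from its front end at about (343,240) to the holed rear end at (447,210). The leaf is at (308,253), the bush plate at (268,267) and the spare batten at (404,300). The side view agrees. Next I fit the jig's pose and the batten's.

```bash
cat >> h.py <<'E'
def ray(p,u,v,z):
    a=world(p,0,0,0.0); b=world(p,u,v,1.0); t=(z-a[2])/(b[2]-a[2]); return a+t*(b-a)
def batten(p,near,z=0.041,show=False):
    hsv=cv2.cvtColor(p["color"],cv2.COLOR_RGB2HSV)
    m=((hsv[...,1]<45)&(hsv[...,2]>150)).astype(np.uint8)
    n,l,st,c=cv2.connectedComponentsWithStats(m,connectivity=4)
    k=l[near[1],near[0]]; cs,_=cv2.findContours((l==k).astype(np.uint8),0,2)
    q=np.array([ray(p,u,v,z)[:2] for u,v in cs[0][:,0,:].astype(float)])
    return cv2.minAreaRect((q*1000).astype(np.float32)), st[k]
E
python3 - <<'E'
from h import *
p=cams.capture("top")
for n in [(395,225),(404,300)]:
    z=.041 if n[0]==395 else .012
    print(batten(p,n,z), world(p,*n))
for uv in [(240,243),(457,170),(478,232),(260,306)]: print(ray(p,*uv,0.022))
print("screws/plate",[ray(p,*uv,0.052) for uv in [(247,244),(280,236),(295,288),(259,300)]])
im=cv2.resize(p["color"][160:315,230:490],None,fx=3,fy=3,interpolation=cv2.INTER_CUBIC)
cv2.imwrite("pics/c1.png",im[:,:,::-1])
E
```

```text
(((568.3876953125, -13.335914611816406), (46.121925354003906, 181.0364227294922), 18.345487594604492), array([ 340,  194,  111,   60, 2993], dtype=int32)) [ 0.56596961 -0.01327121  0.04041627]
(((442.35638427734375, -28.089813232421875), (46.75946044921875, 180.8439178466797), 29.371257781982422), array([ 352,  261,  105,   77, 3004], dtype=int32)) [ 0.44059703 -0.02844407  0.01144554]
[0.53983036 0.25005534 0.022     ]
[ 0.66130852 -0.12520204  0.022     ]
[ 0.55375298 -0.15568893  0.022     ]
[0.43358139 0.21495022 0.022     ]
screws/plate [array([0.53671981, 0.23230241, 0.052     ]), array([0.54924971, 0.17776374, 0.052     ]), array([0.46447953, 0.15321971, 0.052     ]), array([0.4458169 , 0.21182606, 0.052     ])]
```

View pics/c1.png

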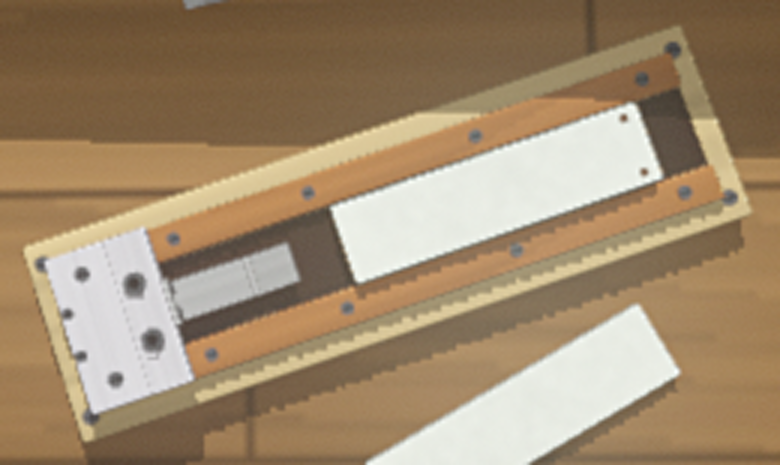

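```bash
cat >> h.py <<'E'
from scipy.spatial.transform import Rotation as R
def rows(goal,yaw,n):
    s=r.get_state(); p=np.array(s["position"]); o=R.from_euler('xyz',s["tool_rot"]); g=R.from_euler('xyz',[np.pi,0,yaw])
    rv=(o.inv()*g).as_rotvec()/n; d=(np.array(goal)-p)/n
    for i in range(n):
        print(np.round(np.r_[o.inv().apply(d)*1000,rv],[3][0]).round(3).tolist()); o=o*R.from_rotvec(rv)
E
python3 -c "
from h import *
rows([.578,-.042,.08],1.887,15)"
```

```text
[33.131, -21.788, 10.087, 0.0, -0.0, -0.095]
[35.041, -18.561, 10.087, 0.0, -0.0, -0.095]
[36.638, -15.168, 10.087, 0.0, -0.0, -0.095]
[37.907, -11.639, 10.087, 0.0, -0.0, -0.095]
[38.837, -8.006, 10.087, 0.0, -0.0, -0.095]
[39.419, -4.302, 10.087, 0.0, -0.0, -0.095]
[39.649, -0.559, 10.087, 0.0, -0.0, -0.095]
[39.525, 3.189, 10.087, 0.0, -0.0, -0.095]
[39.047, 6.909, 10.087, 0.0, -0.0, -0.095]
[38.22, 10.566, 10.087, 0.0, -0.0, -0.095]
[37.05, 14.129, 10.087, 0.0, -0.0, -0.095]
[35.55, 17.566, 10.087, 0.0, -0.0, -0.095]
[33.732, 20.846, 10.087, 0.0, -0.0, -0.095]
[31.612, 23.939, 10.087, 0.0, -0.0, -0.095]
[29.209, 26.818, 10.087, 0.0, -0.0, -0.095]
```

Emit:
{"method": "step_arm", "body": {
  "plan": [
    [33,-22,10,0,0,-0.095],
    [35,-19,10,0,0,-0.095],
    [37,-15,10,0,0,-0.095],
    [38,-12,10,0,0,-0.095],
    [39,-8,10,0,0,-0.095]
  ],
  "grip": 1,
  "grip_force": 20
}}

```text
t: 1.85
position: [0.3808, -0.3835, 0.1812]
tool_rot: [3.141, 0.0, 0.947]
contact_force: [0.7, 0.2, 0.3]
width: 0.149
grip_force: 0.0
```

Emit:
{"method": "step_arm", "body": {
  "plan": [
    [39,-4,10,0,0,-0.095],
    [40,-1,10,0,0,-0.095],
    [40,3,10,0,0,-0.095],
    [39,7,10,0,0,-0.095],
    [38,11,10,0,0,-0.095]
  ]
}}

```text
t: 2.35
position: [0.4795, -0.2112, 0.1312]
tool_rot: [3.141, 0.0, 1.421]
contact_force: [0.8, -0.2, -0.3]
width: -0.0
grip_force: 0.0
```

Emit:
{"method": "step_arm", "body": {
  "plan": [
    [37,14,10,0,0,-0.095],
    [36,18,10,0,0,-0.095],
    [34,21,10,0,0,-0.095],
    [32,24,5,0,0,-0.095],
    [0,0,0,0,0,0]
  ]
}}

```text
t: 2.85
position: [0.5597, -0.0668, 0.0959]
tool_rot: [3.139, -0.004, 1.808]
contact_force: [-1.0, -0.1, 0.2]
width: -0.004
grip_force: 0.0
```

```bash
python3 -c "
from h import *
s=r.get_state();print({k:np.round(s[k],3) for k in ['t','position','tool_rot','contact_force','width','joint_positions']})
rows([.578,-.042,.08],1.887,2)"
```

```text
{'t': np.float64(2.85), 'position': array([ 0.56 , -0.067,  0.096]), 'tool_rot': array([ 3.139, -0.004,  1.808]), 'contact_force': array([-1.038, -0.136,  0.22 ]), 'width': np.float64(-0.004), 'joint_positions': array([ 0.375,  0.503, -0.448,  1.859,  0.279,  0.84 ,  0.026])}
[9.87, 11.77, 8.029, 0.001, -0.002, -0.039]
[9.412, 12.159, 7.997, 0.001, -0.002, -0.039]
```

Emit:
{"method": "step_arm", "body": {
  "plan": [
    [10,12,8,0,0,-0.04],
    [9,12,8,0,0,-0.04],
    [0,0,10,0,0,0],
    [0,0,10,0,0,0],
    [0,0,0,0,0,0]
  ]
}}

```text
t: 3.35
position: [0.5746, -0.0503, 0.0582]
tool_rot: [-3.138, -0.001, 1.876]
contact_force: [-0.5, -0.7, 0.3]
width: -0.0
grip_force: 0.0
```

```bash
python3 -c "
from h import *
s=r.get_state();print({k:np.round(s[k],3) for k in ['t','position','tool_rot','contact_force','joint_positions']})
rows([.578,-.042,.06],1.887,1)
p=cams.capture('top');cv2.imwrite('pics/c2.png',cv2.resize(p['color'][120:320,220:500],None,fx=2.5,fy=2.5)[:,:,::-1])"
```

```text
{'t': np.float64(3.35), 'position': array([ 0.575, -0.05 ,  0.058]), 'tool_rot': array([-3.138e+00, -1.000e-03,  1.876e+00]), 'contact_force': array([-0.527, -0.688,  0.318]), 'joint_positions': array([ 0.328,  0.577, -0.438,  1.846,  0.33 ,  0.794,  0.023])}
[6.855, 5.71, -1.79, -0.003, -0.001, -0.011]
```

View pics/c2.png

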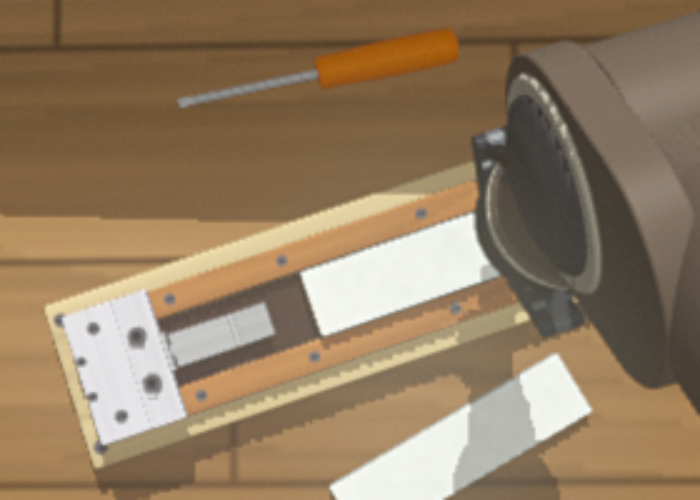

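The gripper is above the rear part of the batten; the front end at about (310,305) in the crop is still where it was. Next I centre the fingers and descend.

Emit:
{"method": "step_arm", "body": {
  "plan": [
    [7,5,0,0,0,-0.01],
    [0,0,5,0,0,0],
    [0,0,5,0,0,0],
    [0,0,0,0,0,0],
    [0,0,0,0,0,0]
  ]
}}

```text
t: 3.9
position: [0.5787, -0.0413, 0.0501]
tool_rot: [-3.141, 0.0, 1.888]
contact_force: [-0.2, -0.0, 0.2]
width: 0.001
grip_force: 0.0
```

Emit:
{"method": "step_arm", "body": {
  "plan": [
    [0,0,0,0,0,0],
    [0,0,4,0,0,0],
    [0,0,0,0,0,0],
    [0,0,0,0,0,0]
  ]
}}

```text
t: 4.3
position: [0.5788, -0.0411, 0.0462]
tool_rot: [-3.141, -0.0, 1.888]
contact_force: [0.2, 0.3, 0.1]
width: -0.001
grip_force: 0.0
```

Emit:
{"method": "step_arm", "body": {
  "plan": [
    [0,-1,4,0,0,0],
    [0,0,3,0,0,0],
    [0,0,3,0,0,0],
    [0,0,0,0,0,0],
    [0,0,0,0,0,0]
  ]
}}

```text
t: 4.8
position: [0.5782, -0.0416, 0.0365]
tool_rot: [3.141, 0.0, 1.888]
contact_force: [-0.3, -1.1, 3.3]
width: -0.001
grip_force: 2.0
```

Emit:
{"method": "step_arm", "body": {
  "plan": [
    [0,0,2,0,0,0],
    [0,0,0,0,0,0],
    [0,0,0,0,0,0]
  ]
}}

```text
t: 5.1
position: [0.578, -0.0414, 0.0346]
tool_rot: [3.141, 0.0, 1.888]
contact_force: [-0.7, -1.4, 5.8]
width: -0.003
grip_force: 2.8
```

Emit:
{"method": "step_arm", "body": {
  "plan": [
    [0,0,2,0,0,0],
    [0,0,0,0,0,0],
    [0,0,0,0,0,0]
  ]
}}

```text
t: 5.4
position: [0.5781, -0.0413, 0.0341]
tool_rot: [3.141, 0.001, 1.888]
contact_force: [-6.3, -0.8, 20.5]
width: 0.001
grip_force: 9.9
```

Emit:
{"method": "step_arm", "body": {
  "plan": [
    [0,0,1,0,0,0],
    [0,0,0,0,0,0],
    [0,0,0,0,0,0]
  ]
}}

```text
t: 5.7
position: [0.5782, -0.0413, 0.034]
tool_rot: [3.141, 0.002, 1.888]
contact_force: [-9.3, -1.4, 28.9]
width: 0.002
grip_force: 14.5
```

Emit:
{"method": "step_arm", "body": {
  "plan": [
    [0,-0.5,-1,0,0,0],
    [2,0,0,0,0,0],
    [4,0,0,0,0,0],
    [4,0,0,0,0,0],
    [0,0,0,0,0,0]
  ]
}}

```text
t: 6.2
position: [0.5762, -0.0326, 0.0341]
tool_rot: [3.138, 0.002, 1.887]
contact_force: [0.5, -2.5, 13.2]
width: -0.001
grip_force: 6.8
```

```bash
python3 -c "
from h import *
p=cams.capture('top');cv2.imwrite('pics/c3.png',cv2.resize(p['color'][180:320,220:460],None,fx=3,fy=3)[:,:,::-1])"
```

```text
(no output)
```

View pics/c3.png

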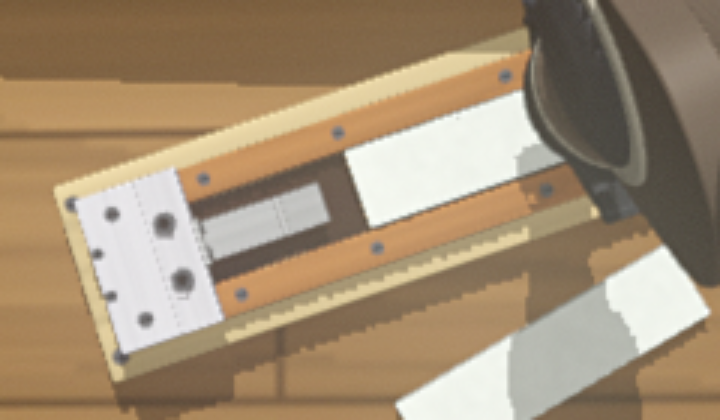

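The batten follows the fingers: its front is now at crop (357,190) and the lip at (325,203), a gap of about 19 mm. I go on, pressing slightly harder.

Emit:
{"method": "step_arm", "body": {
  "plan": [
    [4,0,0.3,0,0,0],
    [4,0,0,0,0,0],
    [4,0,0,0,0,0],
    [4,0,0,0,0,0],
    [0,0,0,0,0,0]
  ]
}}

```text
t: 6.75
position: [0.5717, -0.0174, 0.0341]
tool_rot: [3.137, 0.003, 1.887]
contact_force: [0.9, -3.5, 14.4]
width: -0.0
grip_force: 7.6
```

Emit:
{"method": "step_arm", "body": {
  "plan": [
    [4,0,0,0,0,0],
    [4,0,0,0,0,0],
    [4,0,0,0,0,0],
    [4,0,0,0,0,0],
    [0,0,0,0,0,0]
  ]
}}

```text
t: 7.25
position: [0.5667, -0.0018, 0.0341]
tool_rot: [3.137, 0.002, 1.888]
contact_force: [-0.4, -1.0, 16.8]
width: -0.004
grip_force: 8.1
```

Emit:
{"method": "step_arm", "body": {
  "plan": [
    [4,0,0,0,0,0],
    [4,0,0,0,0,0],
    [4,0,0,0,0,0],
    [4,0,0,0,0,0],
    [0,0,0,0,0,0]
  ]
}}

```text
t: 7.75
position: [0.5623, 0.011, 0.0341]
tool_rot: [3.137, 0.005, 1.886]
contact_force: [2.2, -8.6, 15.3]
width: -0.0
grip_force: 7.3
```

```bash
python3 -c "
from h import *
p=cams.capture('top');cv2.imwrite('pics/c4.png',cv2.resize(p['color'][180:320,220:460],None,fx=3,fy=3)[:,:,::-1])"
```

```text
(no output)
```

View pics/c4.png

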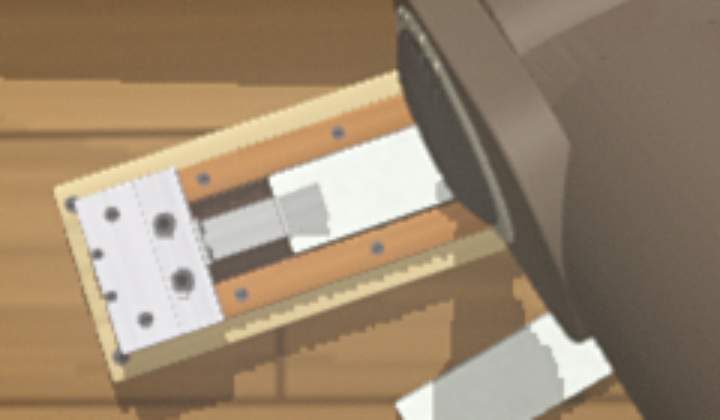

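The front end, at crop (280,215), is under the leaf and at its knee. I press a little harder and go on.

Emit:
{"method": "step_arm", "body": {
  "plan": [
    [4,0,0.3,0,0,0],
    [4,0,0,0,0,0],
    [4,0,0,0,0,0],
    [4,0,0,0,0,0],
    [0,0,0,0,0,0]
  ]
}}

```text
t: 8.3
position: [0.5576, 0.0259, 0.0341]
tool_rot: [3.137, 0.005, 1.885]
contact_force: [2.1, -10.9, 16.4]
width: -0.001
grip_force: 8.7
```

Emit:
{"method": "step_arm", "body": {
  "plan": [
    [4,0,0,0,0,0],
    [4,0,0,0,0,0],
    [4,0,0,0,0,0],
    [4,0,0,0,0,0],
    [0,0,0,0,0,0]
  ]
}}

```text
t: 8.8
position: [0.5526, 0.0412, 0.0341]
tool_rot: [3.137, 0.005, 1.886]
contact_force: [2.0, -8.8, 17.5]
width: 0.0
grip_force: 9.0
```

Emit:
{"method": "step_arm", "body": {
  "plan": [
    [4,0,0,0,0,0],
    [4,0,0,0,0,0],
    [4,0,0,0,0,0],
    [0,0,0,0,0,0]
  ]
}}

```text
t: 9.2
position: [0.5489, 0.0526, 0.0341]
tool_rot: [3.137, 0.005, 1.885]
contact_force: [1.9, -9.7, 18.7]
width: 0.003
grip_force: 9.1
```

```bash
python3 -c "
from h import *
s=r.get_state();print(np.round(s['position'],4),s['contact_force'])
p=cams.capture('top');cv2.imwrite('pics/c5.png',cv2.resize(p['color'][180:320,220:460],None,fx=3,fy=3)[:,:,::-1])
for b in (0,): print((np.array(s['position'])[:2]-[.547,.046])@np.array([-.311,.950]))"
```

```text
[0.5489 0.0526 0.0341] [ 1.90096336 -9.66038413 18.692906  ]
0.005643042545687947
```

View pics/c5.png

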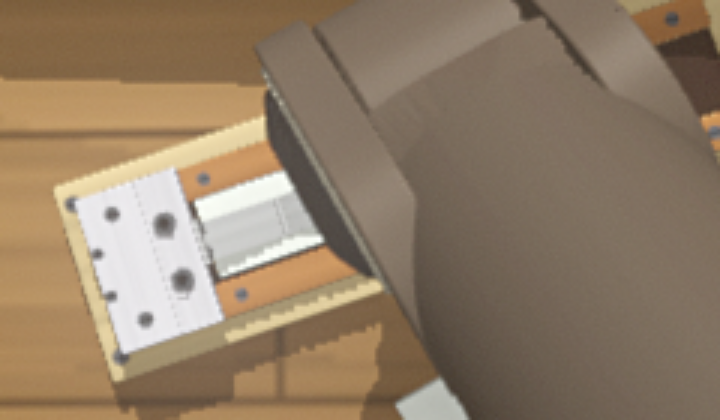

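The batten's front is about 5 mm short of the plate, so about 28 mm are left to the stop. I feed until the force rises.

Emit:
{"method": "step_arm", "body": {
  "plan": [
    [4,0,0,0,0,0],
    [4,0,0,0,0,0],
    [4,0,0,0,0,0],
    [4,0,0,0,0,0],
    [0,0,0,0,0,0]
  ]
}}

```text
t: 9.75
position: [0.544, 0.0678, 0.0341]
tool_rot: [3.137, 0.005, 1.885]
contact_force: [2.5, -9.3, 18.5]
width: 0.001
grip_force: 9.4
```

Emit:
{"method": "step_arm", "body": {
  "plan": [
    [3,0,0,0,0,0],
    [3,0,0,0,0,0],
    [0,0,0,0,0,0]
  ]
}}

```text
t: 10.05
position: [0.5421, 0.0735, 0.0341]
tool_rot: [3.137, 0.005, 1.885]
contact_force: [3.0, -10.7, 19.5]
width: 0.0
grip_force: 9.5
```

Emit:
{"method": "step_arm", "body": {
  "plan": [
    [2,0,0,0,0,0],
    [0,0,0,0,0,0],
    [0,0,0,0,0,0]
  ]
}}

```text
t: 10.35
position: [0.5416, 0.0748, 0.034]
tool_rot: [3.137, 0.005, 1.885]
contact_force: [1.9, -10.9, 19.3]
width: -0.001
grip_force: 9.5
```

Emit:
{"method": "step_arm", "body": {
  "plan": [
    [2,0,0,0,0,0],
    [0,0,0,0,0,0],
    [0,0,0,0,0,0]
  ]
}}

```text
t: 10.65
position: [0.5411, 0.0766, 0.034]
tool_rot: [3.137, 0.005, 1.885]
contact_force: [3.7, -11.8, 19.3]
width: 0.001
grip_force: 9.5
```

Emit:
{"method": "step_arm", "body": {
  "plan": [
    [2,0,0,0,0,0],
    [0,0,0,0,0,0],
    [0,0,0,0,0,0]
  ]
}}

```text
t: 10.95
position: [0.5406, 0.078, 0.0341]
tool_rot: [3.137, 0.006, 1.884]
contact_force: [3.7, -12.2, 18.1]
width: 0.001
grip_force: 9.4
```

Emit:
{"method": "step_arm", "body": {
  "plan": [
    [2,0,0,0,0,0],
    [0,0,0,0,0,0],
    [0,0,0,0,0,0]
  ]
}}

```text
t: 11.25
position: [0.5404, 0.0788, 0.0341]
tool_rot: [3.137, 0.007, 1.884]
contact_force: [4.2, -14.9, 19.0]
width: 0.001
grip_force: 9.3
```

Emit:
{"method": "step_arm", "body": {
  "plan": [
    [2,0,0,0,0,0],
    [0,0,0,0,0,0],
    [0,0,0,0,0,0]
  ]
}}

```text
t: 11.55
position: [0.5397, 0.0809, 0.034]
tool_rot: [3.137, 0.007, 1.884]
contact_force: [5.1, -14.0, 17.3]
width: 0.002
grip_force: 9.3
```

```bash
python3 -c "
from h import *
p=cams.capture('side');cv2.imwrite('pics/c6.png',cv2.resize(p['color'][140:300,260:440],None,fx=3.7,fy=3.7)[:,:,::-1])"
```

```text
(no output)
```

View pics/c6.png

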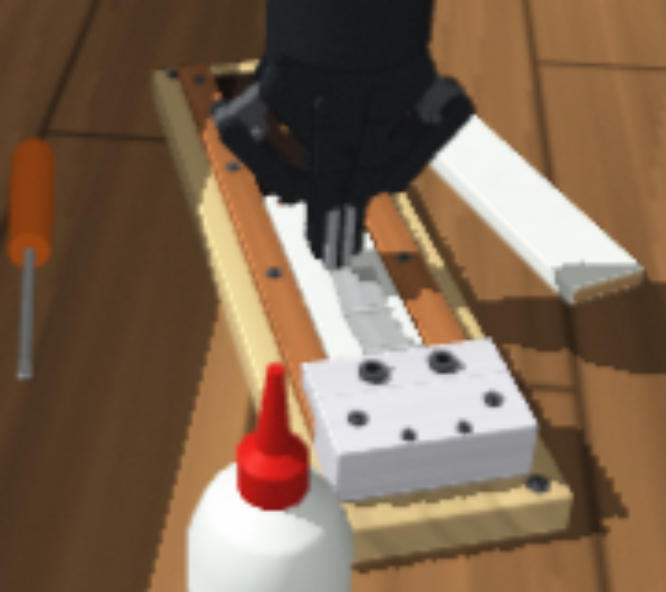

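The fingertips are close to the lip and the push has levelled off at about 15 N, which is probably slip against the stop. I lift straight up and check.

Emit:
{"method": "step_arm", "body": {
  "plan": [
    [0,0,-5,0,0,0],
    [0,0,-20,0,0,0],
    [0,0,-30,0,0,0],
    [0,0,-30,0,0,0],
    [0,0,-30,0,0,0]
  ]
}}

```text
t: 12.1
position: [0.5349, 0.0865, 0.1474]
tool_rot: [-3.14, -0.001, 1.889]
contact_force: [0.7, -0.7, -0.8]
width: -0.001
grip_force: 0.0
```

Emit:
{"method": "step_arm", "body": {
  "plan": [
    [-30,0,-20,0,0,0],
    [-45,0,0,0,0,0],
    [-45,0,0,0,0,0],
    [-45,0,0,0,0,0],
    [-45,0,0,0,0,0]
  ]
}}

```text
t: 12.6
position: [0.6011, -0.1146, 0.1664]
tool_rot: [-3.141, -0.001, 1.889]
contact_force: [0.7, -0.3, 0.2]
width: -0.002
grip_force: 0.0
```

Emit:
{"method": "step_arm", "body": {
  "plan": [
    [-45,0,0,0,0,0],
    [-45,0,0,0,0,0],
    [-45,0,0,0,0,0],
    [0,0,0,0,0,0]
  ]
}}

```text
t: 13.0
position: [0.6426, -0.2499, 0.1651]
tool_rot: [-3.139, 0.002, 1.88]
contact_force: [-0.8, -0.6, -0.6]
width: -0.001
grip_force: 0.0
```

```bash
python3 -c "
from h import *
s=r.get_state();print(s['t'],s['position'],s['contact_force'])
p=cams.capture('top');cv2.imwrite('pics/c7.png',cv2.resize(p['color'][160:315,230:490],None,fx=3,fy=3,interpolation=2)[:,:,::-1])"
```

```text
13.0 [ 0.64262607 -0.24993987  0.16508659] [-0.76935488 -0.57373645 -0.59917602]
```

View pics/c7.png

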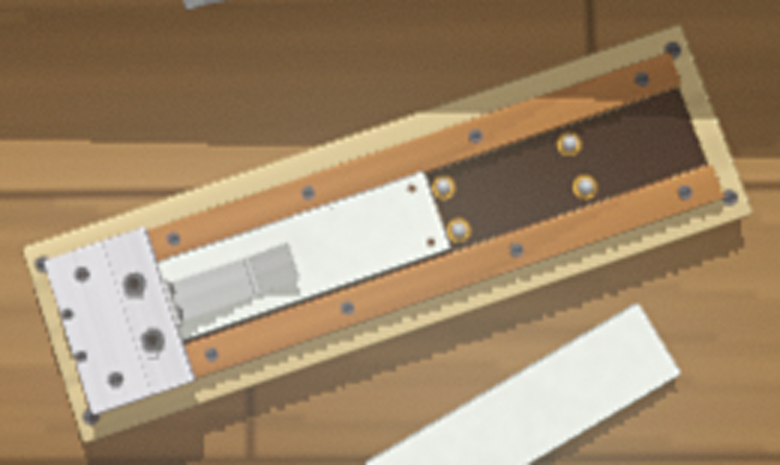

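Both front pins have sprung up behind the batten, at crop (444,187) and (459,230), and its rear edge is at about (437,209). I measure the remaining gap.

```bash
python3 -c "
from h import *
p=cams.capture('top')
f=lambda u,v,z: ray(p,(u+.5)/3-.5+230,(v+.5)/3-.5+160,z)[:2]
F=f(451.5,208.5,.028);B=f(577,165.5,.028);a=(F-B);L=np.linalg.norm(a);a/=L
print('pin dist',L,a)
o=F+.034*a; n=np.array([-a[1],a[0]])
# sub-pixel profile across the rear edge, at several lateral offsets
g=cv2.cvtColor(p['color'],cv2.COLOR_RGB2GRAY).astype(np.float32)
K=p['camera_matrix'];A=R.from_euler('xyz',p['attitude']).as_matrix()
def pix(w):
    c=A.T@(np.array(w)-p['eye']); return K[0,2]+K[0,0]*c[0]/-c[2],K[1,2]+K[1,1]*-c[1]/-c[2]
def prof(xs,ys,z):
    q=np.array([[pix([*(o+x*a+y*n),z]) for x in xs] for y in ys],np.float32)
    return cv2.remap(g,q[...,0],q[...,1],1)
xs=np.arange(-.040,-.010,.0005)
P=prof(xs,[-.003,0,.003],.034).mean(0); h=(P[:5].min()+P[-10:].mean())/2
print('rear edge x',xs[np.argmax(P>h)],'expected -.025')
ys=np.arange(-.03,.03,.0005)
P=prof(np.arange(.0,.04,.01),ys,.034).T
m=P.min(1)>190; print('y range',ys[m].min() if m.any() else None,ys[m].max() if m.any() else None)
for b in cams.boxes_of('batten',p)[:3]: print(b['xyz'],b['confidence'])
hs=cv2.cvtColor(p['color'],cv2.COLOR_RGB2HSV)
xs=np.arange(.1,.19,.0005);P=prof(xs,[-.025,.025],.052).mean(0);print('plate front/back grad',xs[np.argmax(np.diff(P))],xs[np.argmin(np.diff(P))])
"
```

```text
pin dist 0.0752050407127103 [-0.31223308  0.95000553]
rear edge x -0.025499999999999988 expected -.025
y range None None
[0.5351, 0.0805, 0.035] 0.66
plate front/back grad 0.13250000000000003 0.18900000000000008
```

```bash
python3 -c "
from h import *
print(r.finish_job())"
```

```text
the job is handed in; nothing more can be done
None
```

I slid the batten under the leaf to the end stop, took the hand away and handed the job in; its rear edge measured x = -25.5 mm against -25 mm when home, so the front end is about 0.5 mm from the stop (camera good to about 2 mm), and no verdict came back.

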